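Lay out the toy village on its display board

TASK

Lay out the painted toy village from the cardboard sheet on the plywood display board, whose front is the edge with the yellow stripe: stand the white house midway between the blue pond and the grey parking place, with one of its doors squarely to the front, and only after that set the red roof squarely on top of it, its ridge running along the house's longer side. Stand the green tree straight behind the pond (on the side away from the stripe), its centre 65 mm from the pond's centre, and park the orange car in the middle of the grey parking place, lengthwise along its longer side. Everything stands upright and let go at the end; leave the glue bottle and the unpainted tree where they are.

Things in the scene. Friction and masses are not known exactly. Their poses are not given: they have to be found in the camera images.
- board: fixed plywood display board, 170 (x) x 300 (y) x 12 mm thick, lying on the bench, turned up to 0.35 rad; origin at the centre of its underside (so its top is 12 mm above the origin), z up. Its front is the -x edge, marked by a yellow painted stripe 18 mm wide; +x points to the back, +y to the left as seen from the front
- pond: flat blue disc, 56 mm diameter, 4 mm thick, fixed on the board; origin at the centre of its underside, on the board's top; axes parallel to the board's. Its centre is 20 mm in front of the board's middle line (board x = -20 mm) and 100 mm to the left or right of the board's centre (either side, by chance)
- parking: flat grey rectangle, 60 (x) x 92 (y) x 4 mm thick, fixed on the board, longer side parallel to the yellow stripe; origin at the centre of its underside, on the board's top; axes parallel to the board's. Its centre lies at board x = -20 mm, 100 mm from the board's centre on the other side from the pond; midway between the two is board x = -20 mm, y = 0
- mat: fixed flat cardboard sheet, 230 (x) x 280 (y) x 4 mm thick, on the bench beside the board (left or right of it by chance); origin at the centre of its underside. The house, roof, tree and car start upright on it, in any order, at least 95 mm from centre to centre, each turned up to about 0.8 rad
- house: loose white wooden house block without roof, 38 (x) x 52 (y) x 40 mm high, flat top, about 60 g; origin at the centre of its underside, z up. The two 52 mm wide faces (-x and +x) are alike, each with a blue door and two dark windows; the 38 mm sides are plain
- roof: loose red gabled wooden roof, solid, flat underneath, 50 (x) x 60 (y, along the ridge) x 27 mm high, about 35 g; origin at the centre of its underside, z up. The gable ends (-y, +y) are upright and flat, 60 mm apart; slopes face -x and +x above 6 mm eaves. On the house its ridge runs along the house's y, its underside 40 mm above the house's; overhang 6 mm in x, 4 mm in y
- tree: loose green sawn tree, 62 mm high, with a brown foot 36 (x) x 44 (y) x 6 mm; the crown starts 16 mm up, is a flat 24 mm thick in x, 50 mm wide in y, and narrows in y towards the top; about 35 g; origin at the centre of its underside, z up. Any turn about z is fine
- car: loose orange wooden car with black wheels, 68 mm long (x), body 26 mm wide (y), 34 mm over the wheels, 38 mm high, about 45 g; origin at the centre of its underside, z up. The wheels sit 21 mm ahead of and behind the middle, 17 mm in diameter, and stick out 4 mm on each side; the body between them is flat-sided from 5 mm up. It does not roll
- glue: red glue bottle with white nozzle, 44 mm diameter, 118 mm high, loose, upright on the bench beyond the work; bystander; origin at the centre of its underside
- plain_tree: unpainted pale wooden tree of the same shape and size as the green one, loose on the bench between board and sheet; bystander; origin at the centre of its underside
There are look-alikes about, which are no part of the job. Several things have the shape of the tree; the one meant has the colours described above.

How it is judged:
On the way, in this order (a step that is already met when the one before it is completed fails the run):
1. the house stands midway between pond and parking place, door to the front (x of house in the frame of board between -0.035 and -0.005 m and y of house in the frame of board between -0.015 and 0.015 m and z of house in the frame of board between 0.008 and 0.016 m and angle between the x axis of house and the x axis of board, either way round below 0.25 rad and angle between house's own z axis and vertical below 0.1 rad and linear speed of house below 0.02 m/s), for 0.2 s.
2. after that, the roof lies squarely on the house (x of roof in the frame of house between -0.01 and 0.01 m and y of roof in the frame of house between -0.01 and 0.01 m and z of roof in the frame of house between 0.036 and 0.044 m and angle between the y axis of roof and the y axis of house, either way round below 0.25 rad and angle between roof's own z axis and vertical below 0.1 rad and linear speed of roof below 0.02 m/s), for 0.2 s.
At the end, for the whole second after the job is handed in: All upright, released, still: house midway between pond and parking place (15 mm per direction, 0.25 rad); roof on house (10 mm, 0.25 rad); tree on the board 65 mm straight behind the pond's centre (15 mm); car on the parking place, centred (15 mm), lengthwise (0.25 rad) (all of step 1 and all of step 2 and x of tree in the frame of pond between 0.05 and 0.08 m and y of tree in the frame of pond between -0.015 and 0.015 m and z of tree in the frame of pond between -0.004 and 0.004 m and angle between each of tree, car's own z axis and vertical below 0.1 rad and linear speed of each of tree, car below 0.02 m/s and x of car in the frame of parking between -0.015 and 0.015 m and y of car in the frame of parking between -0.015 and 0.015 m and z of car in the frame of parking between 0 and 0.008 m and angle between the x axis of car and the y axis of board, either way round below 0.25 rad); the robot touches nothing.
It fails at once if the glue bottle is disturbed (moved more than 20 mm) (distance of glue from where it was at the start of the episode above 0.02 m).
It fails at once if the unpainted tree is disturbed (moved more than 20 mm) (distance of plain_tree from where it was at the start of the episode above 0.02 m).
It also fails if it takes over 120 s, if anything falls off the work surface, if the arm or the gripper's body presses on something with over 40 N, if the wrist force passes 120 N, or if a joint passes its speed limit or range.

ROBOT

A 7-joint arm with a two-finger parallel gripper is mounted at the origin on the work surface. World frame = base frame: x ahead of the robot, y to its left, z up, the work surface at z = 0. Lengths are in m, angles in rad, forces in N, time in s.
With the tool pointing down it reaches from about 0.4 to 0.85 m from the base axis. Payload 4.5 kg.
Tool frame: the origin (TCP) lies where the fingers leave the gripper's body, on its centre line; the fingertips stand 73 mm ahead of it and the grasp point (between the pads) lies 54 mm ahead of it; z points along the fingers, y is the line along which they close (so a half turn about z gives the same grasp; the last joint's range is limited). The gripper opens to 85 mm and grips with 20 to 120 N. Pads are 22 mm wide; open, the fingers measure 114 mm over their backs; the gripper's body (76 mm by 85 mm) begins 54 mm behind the grasp point. The pads swing forward as they close: fully open they stand 13 mm farther back than shut.
Start: joints at [1.208, 0.689, -0.195, 1.565, 0.157, 0.902, -0.215], TCP at [0.242, -0.576, 0.304] pointing down, gripper open.
Joint ranges: [-3.01, 3.01], [-0.46, 2.08], [-1.47, 1.51], [0.13, 2.56], [-1, 4.14], [0.04, 2.09], [-2.66, 2.66]. Speed limits (rad/s): [2.57, 2.57, 3.14, 3.14, 3.14, 3.14, 3.14].

INTERFACE

Orientations are given as a unit quaternion [w, x, y, z].
In Python, from bench import ctrl gives the robot as it stands. Calls block until the motion is done:
- ctrl.movep(position, orientation): joint-space move of the TCP to a pose.
- ctrl.servo_line(position, orientation=None, vel=0.15): straight line of the TCP; orientation=None keeps the orientation; vel is the mean speed in m/s.
- ctrl.movej(angles): joint-space move.
- ctrl.let_go() and ctrl.close(): open the fingers fully, or close them until they stop; the grip force is fixed at half the most.
- ctrl.hold(seconds).
- ctrl.solve_ik(position, orientation): joint angles nearest the present ones, or None.
- ctrl.read_camera(name): name is "side" or "top" or "wrist"; returns a dict with "pixels" (400x640x3 uint8, red, green, blue), "range_z" (400x640 float32, m along the optical axis (not along the pixel's ray), 0 where there is no reading), "K" (3x3 intrinsics, pixels), "world_from_camera" (4x4, takes a point from camera to world coordinates); the wrist camera has in their place "T_tool_cam" (4x4, takes a point from camera to tool coordinates, whose origin is the TCP and whose axes are the flange's). Camera axes: x right, y down, z forward; pixel columns grow to the right and rows downward; lengths in m; the calibration is good to about 2 mm. A picture is of the moment at which its call begins: read the wrist's pose just before it.
A pose or a line that the arm cannot do raises ctrl.Unreachable and nothing moves.
- ctrl.hand_in(): hands the job in; it is judged then, once.
Trained networks look in a picture, given as the dict that the camera call returned (one of the last four; its "shot" number tells which), for a name from the list of things; names that differ only in an ending like _2 or _b are one class to them, and where a whole thing is asked for, a point or a joint stands for the part that bears it (a point fixed in the world has none). Each returns a list of dicts, best first, with "score" (0 to 1); they miss things now and then, are a little off and sometimes report something else, mostly with a low value. They report only what shows in the picture. A call takes as long as a camera call. They do not tell look-alikes from the thing itself.
- ctrl.find_in(thing, picture): "extent" ([left, top, right, bottom] in pixels, round what is visible of it).
- ctrl.masks_of(thing, picture): "region" (400x640 bool, what is visible of it) and "extent" ([left, top, right, bottom] in pixels, round what is visible of it).
Readings, each from a call of its own:
- ctrl.get_time_s(): time.
- ctrl.get_q(): joint angles.
- ctrl.get_qd(): joint speeds.
- ctrl.get_tau(): joint torques, N m.
- ctrl.get_position(): TCP position.
- ctrl.get_tool_rot(): TCP orientation.
- ctrl.get_ft_force(): force on the tool from outside, world axes, zero at the start.
- ctrl.get_torque(): the same for the moment, N m.
- ctrl.get_grip_width(): finger opening in m.
- ctrl.get_grip_force(): force on a finger pad.
Only numpy, scipy, OpenCV 4.12 (cv2) and the standard library are available. Lean on these libraries where they do the work, as an engineer would, in place of code of your own. Each camera call takes 0.05 s, during which the arm holds its last target. There are 200 camera calls.

## Working session

There is one attempt and no reset: what is moved stays moved. The work goes in short steps, each a Python script; the robot and the scene stay as the last script left them, time stands still between calls to the robot, and variables do not carry over. Pictures are saved under pics/ and viewed, at most 14 in all, crops included, and the job is handed in when it is done.

```bash
ls; mkdir -p pics; python3 - <<'E'
from bench import ctrl
import cv2,numpy as np
for n in ("top","side"):
    p=ctrl.read_camera(n); cv2.imwrite(f"pics/{n}0.png",p["pixels"][:,:,::-1])
    print(n,p["K"].round(1).tolist(),p["world_from_camera"].round(3).tolist())
print(ctrl.get_position(),ctrl.get_tool_rot(),ctrl.get_time_s())
E
```

```text
pics
top [[480.3, 0.0, 317.7], [0.0, 480.3, 202.5], [0.0, 0.0, 1.0]] [[0.026, -0.999, 0.035, 0.486], [-0.999, -0.027, -0.029, 0.071], [0.029, -0.034, -0.999, 1.237], [0.0, 0.0, 0.0, 1.0]]
side [[441.7, 0.0, 318.8], [0.0, 441.7, 198.0], [0.0, 0.0, 1.0]] [[-0.914, -0.186, 0.36, 0.055], [-0.405, 0.451, -0.795, 1.159], [-0.015, -0.873, -0.488, 0.736], [0.0, 0.0, 0.0, 1.0]]
[ 0.24128705 -0.57602519  0.30313875] [-8.35692657e-04  9.80380777e-01  1.97111069e-01 -2.46395090e-04] 0.1
```

View pics/top0.png

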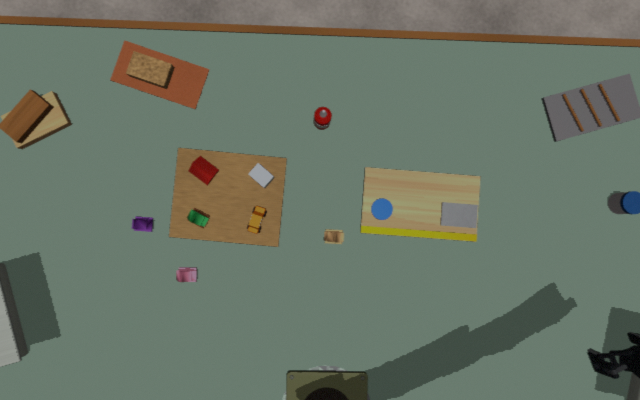

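View pics/side0.png

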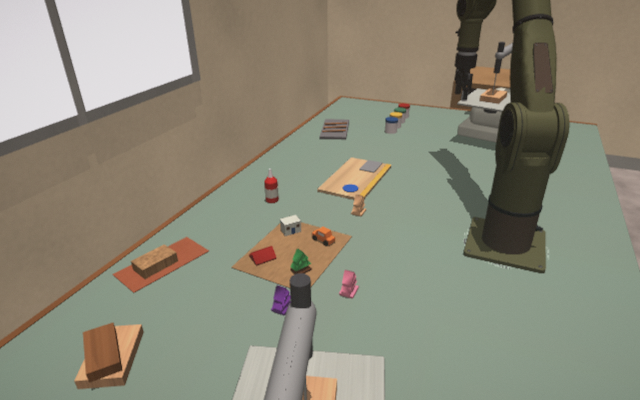

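Top view: the mat carries the roof (204,170), house (261,175), green tree (198,218) and car (257,220). The board has its pond at (382,209), parking place at (459,215) and stripe towards the robot. The tree look-alikes are purple (143,224), pink (187,274) and plain (334,236). The green one at (198,218), on the mat, is the one meant.

```bash
cat > h.py <<'E'
from bench import ctrl
import cv2,numpy as np
from scipy.spatial.transform import Rotation as R
def down(yaw):  # tool z down; tool y axis along world yaw (closing direction)
    y=np.array([np.cos(yaw),np.sin(yaw),0]); z=np.array([0,0,-1.]); x=np.cross(y,z)
    return R.from_matrix(np.c_[x,y,z]).as_quat(scalar_first=True)
def shot(name):
    if name=="wrist":
        T=np.eye(4); T[:3,3]=ctrl.get_position(); T[:3,:3]=R.from_quat(ctrl.get_tool_rot(),scalar_first=True).as_matrix()
    p=ctrl.read_camera(name); p["T"]=T@p["T_tool_cam"] if name=="wrist" else p["world_from_camera"]
    return p
def cloud(p):
    v,u=np.mgrid[:400,:640]; z=p["range_z"]; K=p["K"]
    P=np.stack([(u-K[0,2])*z/K[0,0],(v-K[1,2])*z/K[1,1],z],-1)
    W=P@p["T"][:3,:3].T+p["T"][:3,3]; W[z<=0]=np.nan; return W
def rect(pts): # centre, long, short, yaw of long side
    (c,(w,h),a)=cv2.minAreaRect((np.asarray(pts)[:,:2]*1000).astype(np.float32))
    a=np.radians(a)
    if h>w: w,h,a=h,w,a+np.pi/2
    return np.array(c)/1000,w,h,(a+np.pi/2)%np.pi-np.pi/2
def save(p,n): cv2.imwrite(f"pics/{n}.png",p["pixels"][:,:,::-1])
E
python3 - <<'E'
from h import *
p=shot("top"); W=cloud(p)
print(shot("wrist")["T_tool_cam"].round(3).tolist())
for n in "house roof tree car glue plain_tree board pond parking mat".split():
    q=shot("top") if 0 else p
    for m in ctrl.masks_of(n,p)[:4]:
        P=W[m["region"]]; P=P[~np.isnan(P[:,0])]
        if len(P)<5: continue
        c,l,s,a=rect(P); print(n,round(m["score"],2),np.round(m["extent"]),c.round(3),"sz",round(l),round(s),"yaw",round(a,2),"z",np.percentile(P[:,2],[2,50,98]).round(3))
big=cv2.resize(p["pixels"][140:250,160:300],None,fx=5,fy=5,interpolation=cv2.INTER_CUBIC); cv2.imwrite("pics/crop.png",big[:,:,::-1])
E
```

```text
[[0.001, -0.949, -0.317, 0.08], [1.0, 0.001, 0.001, -0.001], [-0.001, -0.317, 0.949, -0.07], [0.0, 0.0, 0.0, 1.0]]
house 0.78 [248. 167. 275. 188.] [0.594 0.185] sz 60 39 yaw 0.86 z [0.004 0.044 0.048]
roof 0.79 [190. 157. 217. 185.] [0.604 0.33 ] sz 61 50 yaw 0.94 z [0.008 0.022 0.033]
tree 0.7 [184. 208. 211. 230.] [0.483 0.339] sz 50 34 yaw 1.07 z [0.007 0.044 0.067]
tree 0.7 [178. 265. 198. 284.] [0.339 0.363] sz 49 36 yaw -1.55 z [0.002 0.038 0.064]
tree 0.51 [134. 214. 149. 231.] [0.463 0.479] sz 52 36 yaw -1.54 z [0.001 0.034 0.063]
car 0.53 [248. 204. 269. 234.] [0.483 0.19 ] sz 65 33 yaw -0.3 z [0.016 0.034 0.046]
glue 0.71 [313. 104. 331. 133.] [0.739 0.032] sz 43 42 yaw -0.43 z [0.001 0.079 0.114]
glue 0.27 [248. 166. 275. 186.] [0.595 0.184] sz 60 38 yaw 0.91 z [0.013 0.044 0.048]
plain_tree 0.73 [322. 230. 346. 244.] [ 0.444 -0.006] sz 49 36 yaw -1.55 z [0.002 0.037 0.064]
board 0.91 [359. 169. 479. 242.] [ 0.532 -0.228] sz 302 171 yaw 1.52 z [0.006 0.011 0.016]
pond 0.54 [372. 196. 390. 223.] [ 0.518 -0.127] sz 54 51 yaw -0.43 z [0.011 0.015 0.021]
parking 0.92 [439. 202. 478. 229.] [ 0.508 -0.327] sz 94 64 yaw 1.56 z [0.01  0.015 0.02 ]
parking 0.27 [372. 198. 393. 223.] [ 0.517 -0.126] sz 54 52 yaw -1.03 z [0.011 0.015 0.021]
mat 0.96 [166. 148. 288. 246.] [0.538 0.268] sz 286 235 yaw 1.5 z [-0.002  0.004  0.009]
```

View pics/crop.png

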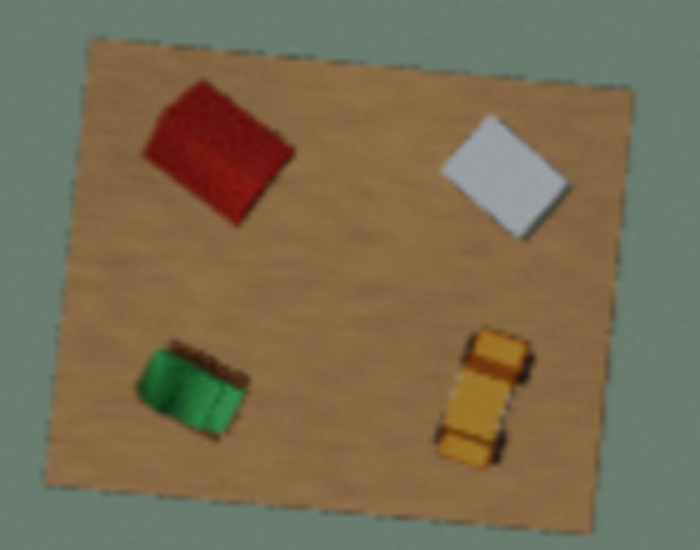

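The crop confirms it: the green tree has a brown foot, and the house, roof and car are as described. Next I'll refine the poses with the wrist camera.

```bash
cat >> h.py <<'E'
def best(pos,yaw):  # of the two equal grasps the one farther from joint 7's limits
    c=[]
    for y in (yaw,yaw+np.pi):
        q=ctrl.solve_ik(list(pos),list(down(y)))
        if q is not None: c.append((abs(q[6]),y))
    return min(c)[1] if c else None
E
python3 - <<'E'
from h import *
for nm,x,y,names in (("board",0.47,-0.228,"board pond parking".split()),("mat",0.47,0.268,"house roof tree car".split())):
    yaw=best((x,y,0.38),np.pi/2); print(nm,yaw)
    ctrl.movep([x,y,0.38],list(down(yaw))); ctrl.hold(.4)
    p=shot("wrist"); save(p,"w_"+nm); W=cloud(p); np.savez(f"w_{nm}.npz",W=W,rgb=p["pixels"])
    print(p["K"].round(0).tolist(),p["T"][:3,3].round(3),p["T"][:3,2].round(2))
    for n in names:
        for m in ctrl.masks_of(n,p)[:2]:
            P=W[m["region"]]; P=P[~np.isnan(P[:,0])]
            if len(P)<20: continue
            c,l,s,a=rect(P); print(n,round(m["score"],2),np.round(m["extent"]),c.round(4),"sz",round(l),round(s),"yaw",round(a,3),"z",np.percentile(P[:,2],[2,50,98]).round(4))
print(ctrl.get_time_s())
E
```

```text
board 4.71238898038469
[[308.0, 0.0, 314.0], [0.0, 308.0, 194.0], [0.0, 0.0, 1.0]] [ 0.55  -0.228  0.45 ] [-0.32 -0.   -0.95]
board 0.87 [202.  27. 434. 172.] [ 0.5316 -0.2301] sz 311 177 yaw 1.52 z [0.0097 0.0117 0.0136]
pond 0.8 [224.  92. 266. 134.] [ 0.518  -0.1296] sz 54 54 yaw 0.772 z [0.0134 0.0155 0.0173]
pond 0.31 [  0.   8.  77. 186.] [0.5318 0.1795] sz 235 113 yaw -0.079 z [0.0005 0.0034 0.0053]
parking 0.79 [349. 101. 426. 148.] [ 0.507  -0.3289] sz 92 61 yaw 1.521 z [0.014  0.0157 0.0174]
mat 1.5707963267948966
[[308.0, 0.0, 314.0], [0.0, 308.0, 194.0], [0.0, 0.0, 1.0]] [0.388 0.268 0.45 ] [ 0.32 -0.   -0.95]
house 0.69 [230. 209. 280. 261.] [0.5947 0.1817] sz 57 39 yaw 0.878 z [0.0066 0.0431 0.045 ]
roof 0.77 [329. 214. 379. 259.] [0.6088 0.3324] sz 74 53 yaw 0.962 z [0.0046 0.0207 0.0312]
tree 0.94 [439. 133. 484. 166.] [0.4638 0.4768] sz 52 36 yaw 1.532 z [0.0018 0.0357 0.0623]
tree 0.79 [343. 147. 379. 178.] [0.4845 0.3356] sz 49 41 yaw 1.066 z [0.0078 0.0443 0.0663]
car 0.73 [244. 141. 274. 184.] [0.4818 0.1897] sz 66 33 yaw -0.298 z [0.0177 0.0344 0.043 ]
5.3083
```

```bash
cat >> h.py <<'E'
ZMIN=dict(house=.038,roof=.009,tree=.022,car=.014)
def look(n,xy,yaw,z=.22):
    """hover over xy, measure thing n from the wrist camera"""
    ctrl.movep([*xy,z],list(down(yaw))); ctrl.hold(.4)
    p=shot("wrist"); save(p,f"look_{n}_{ctrl.get_time_s():.0f}"); W=cloud(p); out=[]
    for m in ctrl.masks_of(n,p)[:3]:
        k=cv2.erode(m["region"].astype(np.uint8),np.ones((2,2)))>0
        P=W[k]; P=P[P[:,2]>ZMIN[n]]
        if len(P)<30: continue
        c,l,s,a=rect(P)
        if np.hypot(*(c-xy))<.04: out.append((c,l,s,a)); print(n,round(m["score"],2),c.round(4),"sz",round(l,1),round(s,1),"yaw",round(a,3),"z",np.percentile(P[:,2],[2,50,98]).round(4))
    return out
E
python3 - <<'E'
from h import *
for n,xy,yaw in (("roof",(.606,.331),.95),("tree",(.484,.337),1.066+np.pi/2),("car",(.482,.190),-.3+np.pi/2),("house",(.594,.184),.87+np.pi/2)):
    y=best((*xy,.22),yaw); print(y,[ctrl.solve_ik([*xy,.08],list(down(y))) is not None]); look(n,xy,y)
print(ctrl.get_time_s())
E
```

```text
0.95 [True]
roof 0.72 [0.6042 0.3288] sz 58.9 49.5 yaw 0.951 z [0.0103 0.0223 0.0314]
2.6367963267948964 [True]
tree 0.85 [0.4814 0.3336] sz 41.1 24.0 yaw 1.095 z [0.0236 0.0525 0.0663]
1.2707963267948965 [True]
car 0.85 [0.4818 0.1898] sz 66.6 32.3 yaw -0.296 z [0.0189 0.037  0.0427]
2.4407963267948967 [True]
house 0.74 [0.5931 0.1796] sz 52.3 37.5 yaw 0.88 z [0.0418 0.0435 0.0449]
11.45
```

```bash
cat >> h.py <<'E'
POND=np.array([.518,-.1296]); PARK=np.array([.507,-.3289]); BYAW=-.0525
BX=np.array([np.cos(BYAW),np.sin(BYAW)]); MID=(POND+PARK)/2; TREE=POND+.065*BX
def pick(xy,yaw,z,hi=.25):
    yaw=best((*xy,z),yaw); o=list(down(yaw))
    ctrl.movep([*xy,hi],o); ctrl.servo_line([*xy,z+.03],vel=.2); ctrl.servo_line([*xy,z],vel=.06); ctrl.close()
    print("width",ctrl.get_grip_width(),"grip",ctrl.get_grip_force()); ctrl.servo_line([*xy,hi],vel=.15)
    print("lifted width",ctrl.get_grip_width())
def place(xy,yaw,z,hi=.27,off=.03):
    yaw=best((*xy,z),yaw); o=list(down(yaw))
    ctrl.movep([*xy,hi],o); ctrl.servo_line([*xy,z+off],vel=.15); ctrl.servo_line([*xy,z],vel=.04); ctrl.hold(.3)
    print("force",np.round(ctrl.get_ft_force(),1)); ctrl.let_go(); ctrl.hold(.2); ctrl.servo_line([*xy,hi],vel=.15)
E
python3 - <<'E'
from h import *
pick((.5931,.1796),.88+np.pi/2,.083)
place(MID,BYAW,.083+.008+.0012)
c=look("house",MID+np.array([0,0]),best((*MID,.22),BYAW)); print(MID,BYAW+np.pi/2,ctrl.get_time_s())
E
ls pics
```

```text
width 0.037612090632933894 grip 61.203049421310425
lifted width 0.03692187426101107
force [ 0.1  0.3 -0.1]
house 0.75 [ 0.5118 -0.2295] sz 52.1 37.1 yaw 1.524 z [0.0441 0.0516 0.0529]
[ 0.5125  -0.22925] 1.5182963267948966 21.7083
crop.png
look_car_10.png
look_house_11.png
look_house_22.png
look_roof_7.png
look_tree_8.png
side0.png
top0.png
w_board.png
w_mat.png
```

```bash
python3 - <<'E'
from h import *
H=np.array([.512,-.2294])
pick((.6042,.3288),.951,.075)
place(H,BYAW+np.pi/2,.075+.048+.0012)
look("roof",H,best((*H,.26),BYAW),.26); print(ctrl.get_time_s())
save(shot("side"),"side1")
E
ls pics|grep look_roof
```

```text
width 0.05850684720555448 grip 66.04832768440247
lifted width 0.05904508849223681
force [ 0.2 -0.8 -0.5]
roof 0.74 [ 0.5127 -0.2294] sz 60.7 48.8 yaw 1.509 z [0.0587 0.0703 0.0794]
34.5167
look_roof_34.png
look_roof_7.png
```

```bash
python3 - <<'E'
from h import *
pick((.4836,.3375),1.085+np.pi/2,.093)
place(TREE,BYAW,.093+.0092)
pick((.4818,.1898),-.296+np.pi/2,.0955)
place(PARK,BYAW,.0955+.0132)
ctrl.movep([.45,-.228,.38],list(down(best((.45,-.228,.38),np.pi/2)))); ctrl.hold(.5)
p=shot("wrist"); save(p,"final"); W=cloud(p)
Rb=np.c_[BX,[-BX[1],BX[0]]]
for n,o in (("roof",MID),("tree",POND),("car",PARK),("pond",MID),("parking",MID),("plain_tree",MID)):
    for m in ctrl.masks_of(n,p)[:3]:
        P=W[m["region"]]; P=P[~np.isnan(P[:,0])]; P=P[P[:,2]>.014+(.03 if n=="tree" else 0)]
        if len(P)<20: continue
        c,l,s,a=rect(P); print(n,round(m["score"],2),"board-frame offset",((c-o)@Rb).round(4),"sz",round(l),round(s),"yaw-b",round(a-BYAW,3),"z",np.percentile(P[:,2],[2,98]).round(4))
print(ctrl.get_time_s()); save(shot("side"),"side2")
E
```

```text
width 0.02301322975486695 grip 59.344084401091095
lifted width 0.023133173427623586
force [ 0.4 -0.1 -0.7]
width 0.025039016757934025 grip 59.61210049688816
lifted width 0.024738261247999858
force [0.3 0.1 0. ]
roof 0.83 board-frame offset [-0.0004 -0.0001] sz 60 51 yaw-b 1.563 z [0.0554 0.0794]
tree 0.84 board-frame offset [0.0638 0.0005] sz 35 25 yaw-b 1.542 z [0.0454 0.0745]
car 0.9 board-frame offset [-0.0012 -0.0008] sz 67 34 yaw-b 1.574 z [0.0209 0.0548]
car 0.74 board-frame offset [0.0604 0.1988] sz 47 30 yaw-b 1.607 z [0.0164 0.0739]
pond 0.76 board-frame offset [1.000e-04 1.001e-01] sz 55 54 yaw-b -0.685 z [0.0143 0.0171]
parking 0.89 board-frame offset [ 1.000e-04 -1.002e-01] sz 92 61 yaw-b 1.576 z [0.0143 0.0238]
plain_tree 0.9 board-frame offset [-0.08    0.2159] sz 48 25 yaw-b 1.584 z [0.0168 0.0621]
58.6
```

View pics/final.png

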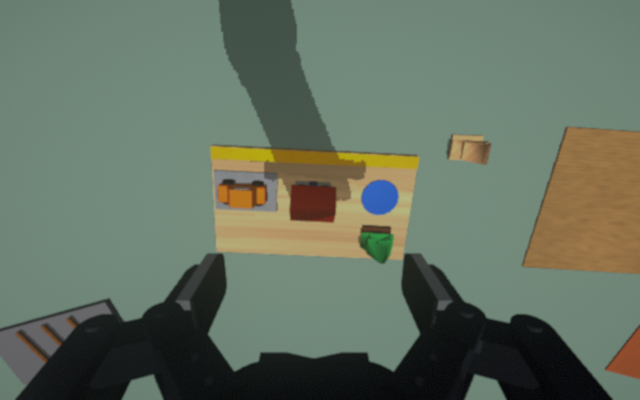

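View pics/side2.png

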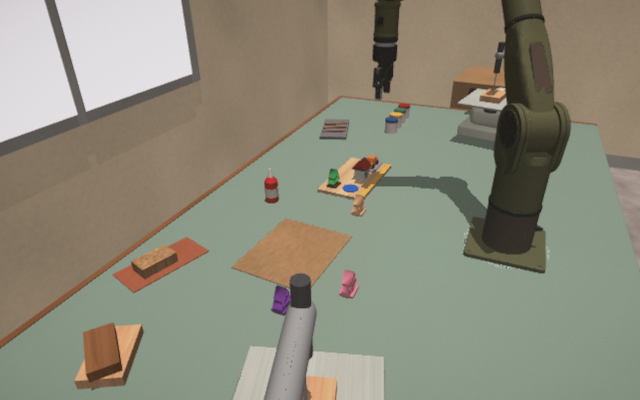

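The wrist view shows the car (242,194) on the grey place, the roofed house (313,202) midway, and the tree (377,243) behind the pond (380,197), all upright. In the side view the glue bottle (271,190) and plain tree (358,206) are where they were. All measured offsets are within 2 mm, so I'm handing in.

```bash
python3 -c "
from bench import ctrl
print(ctrl.hand_in())"
```

```text
the job is handed in; nothing more can be done
None
```

The village is laid out on the board and handed in at about 59 s; my last check put the roofed house, tree and car within about 2 mm of their targets, with the glue bottle and unpainted tree left where they were (the hand-in returned no verdict).

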